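# Unbar the sloping tool rack and empty it into the tray

### The arm

A 6-joint arm with a two-finger parallel gripper is mounted at the origin on a cart in front of the work surface, level with it; the furniture and walls round the work are solid. World frame = base frame: x ahead of the robot, y to its left, z up, the work surface at z = 0. Lengths are in m, angles in rad, forces in N, time in s.
With the tool pointing down it reaches from about 0.35 to 0.85 m from the base axis. Payload 8.1 kg.
Tool frame: the origin (TCP) lies midway between the tips of the shut fingers; the grasp point (between the pads) lies 19 mm behind it; x points along the fingers, z is the direction in which the jaws open and shut, and the axes are right-handed (so a half turn about x gives the same grasp; the last joint's range is limited). The gripper opens to 93 mm and grips with 3 to 60 N. Pads are 15 mm wide; open, the fingers measure 128 mm over their backs; the gripper's body (75 mm by 188 mm) begins 65 mm behind the grasp point.
Start: joints at [1.15, 0.13, 1.488, -0, 1.523, -0.085], TCP at [0.198, 0.567, 0.219] pointing down, gripper open.
Joint ranges: [-2.96, 2.96], [-0.89, 2.26], [0.02, 2.5], [-1.34, 4.48], [0, 2.73], [-2.66, 2.66]. Speed limits (rad/s): [2.39, 2.39, 2.79, 3.14, 3.14, 3.14].

### API

Orientations are given as a unit quaternion [w, x, y, z].
In Python, from cell import robot, snapshot, camera_params, job, find_in, silhouettes gives the robot as it stands. The module is installed in compiled form; this text tells all that it offers.
- The arm moves only by the shell command python3 -m crank 'ROWS'. ROWS is a JSON object of lists of equal length, an entry for each row: "offset": the shift along the world's x, y, z in mm, a list of three; "angular": the turn, a rotation vector about the world's x, y, z in degrees, a list of three; "jaw": the closure, from -1 (fully open) to 1 (shut). In form: {"offset": [[tx, ty, tz], ...], "angular": [[rx, ry, rz], ...], "jaw": [jaw, ...]}. A call has 1 to 20 rows; each row shifts and turns the commanded pose from where the row before left it; what a row does not reach is not made up. A row lasts 1/12 s, in which the tool goes at most 41.7 mm and 7.16 degrees, less where a joint would pass 70% of its speed; a pose out of reach is approached as far as the arm can. A call is refused whole if a number of a shift passes 41.7 or a number of a turn 7.16, either way. A call with a gripper value outside its range is refused whole. The fingers move at their own pace and stop on an object; the grip force is fixed at half the most. Time passes only in rows, so rows that do not move let the fingers close. It gives the time, the measured TCP pose, the force and the opening at its end, in the units of the state.
- robot.read_state(): the state, without advancing time (a new reading comes with each control period).
- snapshot(name): name is "side" or "top" or "wrist"; returns (picture, depth): 400x640x3 uint8, red, green, blue; 400x640 float32, m along the optical axis (not along the pixel's ray), 0 where there is no reading.
- camera_params(name): a dict with "camera_matrix" (3x3 intrinsics, pixels), "R" (3x3) and "t" (3): a world point X has camera coordinates R X + t; the wrist camera has in their place "hand_eye" (4x4, takes a point from camera to tool coordinates, whose origin is the TCP and whose axes are the tool frame's). Camera axes: x right, y down, z forward; pixel columns grow to the right and rows downward; lengths in m; the calibration is good to about 2 mm. A picture is of the moment at which its call begins: read the wrist's pose just before it. camera_params takes no time and is no camera call.
- job.finish_job(): hands the job in, once; it reports no verdict.
Trained networks look in the newest picture that a camera, given by its name, has taken for a name from the list of things; names that differ only in an ending like _2 or _b are one class to them, and where a whole thing is asked for, a point or a joint stands for the part that bears it (a point fixed in the world has none). Each returns a list of dicts, best first, with "confidence" (0 to 1); they miss things now and then, are a little off and sometimes report something else, mostly with a low value. They report only what shows in the picture. A call takes as long as a camera call.
- find_in(camera, target): "rect" ([left, top, right, bottom] in pixels, round what is visible of it).
- silhouettes(camera, target): "mask" (400x640 bool, what is visible of it) and "rect" ([left, top, right, bottom] in pixels, round what is visible of it).
The state is a dict: "clock": time; "q": joint angles; "joint_vel": joint speeds; "tau": joint torques, N m; "ee_pos": TCP position; "tool_rot": TCP orientation; "ft_force": force on the tool from outside, world axes, zero at the start; "moment": the same for the moment, N m; "grip_width": opening from 0.0 (shut) to 1.0 (fully open).
Only numpy, scipy, OpenCV 4.12 (cv2) and the standard library are available. Lean on these libraries where they do the work, as an engineer would, in place of code of your own. Each camera call takes 0.05 s, during which the arm holds its last target.

### The job

The two tools in the sloping rack (a wooden ring clamp and a dark file handle) are kept in by a loose retaining bar. Lift the bar straight out of its two open brackets without jamming it, and lay it in the narrow side trough of the tray while the tools are still lying undisturbed in the rack; then take both tools out and lay them flat in the large compartment of the tray. Set everything down rather than dropping it, and leave the glass jar and the loupe standing where they are.

Things in the scene. Friction and masses are not known exactly. Their poses are not given: they have to be found in the camera images.
- rack: Fixed wooden rack 172 x 215 x 224 mm (x, y, z); origin at the centre of its underside, z up, +x to its back. It stands sideways: its board faces left as the robot sees it, and rises towards the rack's +x (the right) at 35 degrees: uphill direction U = (0.819, 0, 0.574), outward normal N = (-0.574, 0, 0.819) in rack axes. Either rack or tray may be the left one.
- board_foot (a point): Point on the rack at its y = 0 where the sloping board meets the foot ledge (rack x = -75, z = 35 mm). The ledge is 16 mm high along N, 12 mm thick, and stops the tools from sliding down. The board is 165 mm long uphill from here, 215 mm wide and bare apart from brackets and tools.
- bar_seat (a point): Point midway between the seats of the two steel U brackets, 115 mm uphill from board_foot and 30 mm out along N. The brackets (10 mm thick) stand at rack y = -90 and +90 mm. Their slots are 24 mm wide along U, 22 mm deep and open along N; prong tops are 52 mm off the board.
- shelf_edge (a point): Middle of the lower front edge of the level shelf, 12 mm thick, that overhangs the upper part of the board (rack x = 2 to 87, z = 212 to 224 mm, full width). Because of it a gripper gets at the bar and tools only when leaned back along N, about square to the board.
- bar: Loose flat steel bar 20 x 200 x 8 mm (own x, y, z), 0.2 kg, with a wooden grip block 18 x 30 x 36 mm on its middle, 8 to 44 mm above the underside. Origin: centre of the underside; y along the bar, z out through the block. At first it rests in both brackets, x along U, y along the rack's y, z along N, with about 2 mm play along U; it comes out along N.
- ring_clamp: Wooden ring clamp 26 x 150 x 27 mm (own x, y, z), 65 g. Origin: centre of its underside, z out of its top. It lies on the board near rack y = +45 mm, y axis along U, z along N, foot on the ledge, under the bar. Grip it across its 26 mm width near mid-length.
- file_handle: Dark file handle 18 x 126 x 19 mm (own x, y, z), 90 g, with a thin tip 12 mm long at its +y end. Origin: centre of its underside, z out of its top. It lies on the board near rack y = -45 mm, y axis along U, z along N, foot on the ledge, under the bar. Grip it across its 18 mm width near mid-length.
- tray: Fixed open aluminium tray 223 x 238 x 18 mm (x, y, z); origin at the centre of its underside, z up, walls and floor 4 mm thick. A full-height wall along y at x = -59.5 mm divides it into a narrow side trough (at -x, on its left as the robot sees it) and a large compartment (at +x, on its right).
- trough_mid (a point): Middle of the floor of the tray's narrow side trough, 46 mm (tray x) by 230 mm (tray y) inside, 14 mm deep; the bar goes here, lying along tray y.
- large_mid (a point): Middle of the floor of the tray's large compartment, 165 mm (tray x) by 230 mm (tray y) inside, 14 mm deep; both tools go here, side by side. Overhead hazard: a fixed lamp shade, 120 mm across, hangs over the bench at x = 0.67, y = -0.19, lower rim at z = 0.61 m.
- borax_jar: Bystander: lidded glass jar, 49 mm across, 70 mm high, loose, standing upright at the front between rack and tray. Origin: centre of its underside.
- loupe: Bystander: black eye loupe like a small cup, 30 mm across, 31 mm high, loose, standing at the front right of the bench. Origin: centre of its underside. Hazard further right: a fixed motor 70 mm across hangs at x = 0.354, y = -0.50, z = 0.44 to 0.585 m; its thin pole, up to z = 0.6 m, stands 0.15 m nearer the robot.

How it is judged:
By the outcome, as a careful person would: the job done as asked, in the order asked, and still so for the second after the job is handed in, with the robot touching nothing.
It also fails if it takes over 72 s, if anything falls off the work surface, if the arm or the gripper's body presses on something with over 40 N, if the wrist force passes 120 N, or if a joint passes its speed limit or range.

## Working session

There is one attempt and no reset: what is moved stays moved. The work goes in short steps, Python scripts to look and compute and a shell command to move; the robot and the scene stay as the last step left them, time stands still between calls to the robot, and variables do not carry over. Pictures are saved under pics/ and viewed, and the job is handed in when it is done.

```bash
mkdir -p pics; cat > h.py <<'E'
import numpy as np, cv2
from cell import robot, snapshot, camera_params, job, find_in, silhouettes
def save(n,name):
    p,d=snapshot(n); cv2.imwrite(f'pics/{name}.png',p[:,:,::-1]); np.save(f'pics/{name}.npy',d); return p,d
E
python3 - <<'E'
from h import *
print(robot.read_state())
for n in ['side','top']:
    p,d=save(n,n+'0'); c=camera_params(n); print(n,{k:np.round(v,4).tolist() for k,v in c.items()})
print({k:np.round(v,4).tolist() for k,v in camera_params('wrist').items()})
E
```

```text
{'clock': 0.0, 'q': array([ 1.14959480e+00,  1.31134628e-01,  1.48928916e+00, -1.06572933e-05,
        1.52298234e+00, -8.53679321e-02]), 'joint_vel': array([-6.62887659e-04, -1.61419781e-03,  1.54800621e-03, -9.12136554e-04,
       -2.22765185e-05, -1.93721075e-03]), 'tau': array([ 1.78539438e-03, -5.59855950e+01, -4.91760314e+01,  7.69760530e-02,
        3.55485664e-02, -1.41029614e-04]), 'ee_pos': array([0.19746517, 0.56597349, 0.21759787]), 'tool_rot': array([ 0.57598099, -0.40973165,  0.5770822 ,  0.40907457]), 'ft_force': array([ 0.00596869,  0.27531613, -0.05047804]), 'moment': array([ 0.00597869, -0.0362859 ,  0.06974499]), 'grip_width': 0.9978984238199037}
side {'camera_matrix': [[431.6393, 0.0, 319.3051], [0.0, 431.6393, 195.8144], [0.0, 0.0, 1.0]], 'R': [[-0.9995, 0.0279, 0.0127], [0.0039, 0.5284, -0.849], [-0.0304, -0.8486, -0.5282]], 't': [0.5854, 0.1554, 1.4339]}
top {'camera_matrix': [[425.5689, 0.0, 325.1027], [0.0, 425.5689, 200.0124], [0.0, 0.0, 1.0]], 'R': [[-0.0166, -0.9995, -0.0262], [-0.997, 0.0185, -0.075], [0.0754, 0.0249, -0.9968]], 't': [-0.0299, 0.5814, 1.2083]}
{'camera_matrix': [[337.5722, 0.0, 321.361], [0.0, 337.5722, 202.4385], [0.0, 0.0, 1.0]], 'hand_eye': [[-0.0004, -0.2815, 0.9596, -0.1675], [0.001, -0.9596, -0.2815, 0.078], [1.0, 0.0009, 0.0007, -0.0005], [0.0, 0.0, 0.0, 1.0]]}
```

View pics/side0.png

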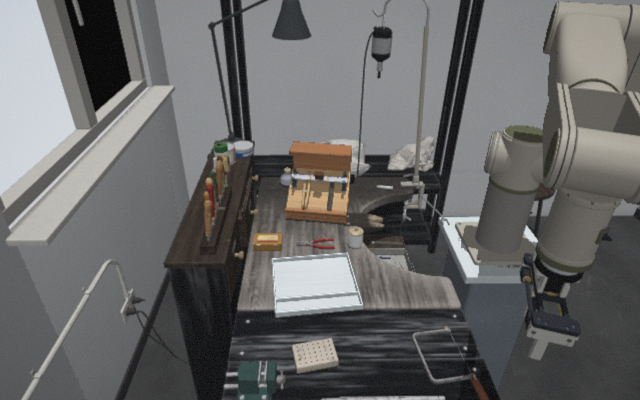

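View pics/top0.png

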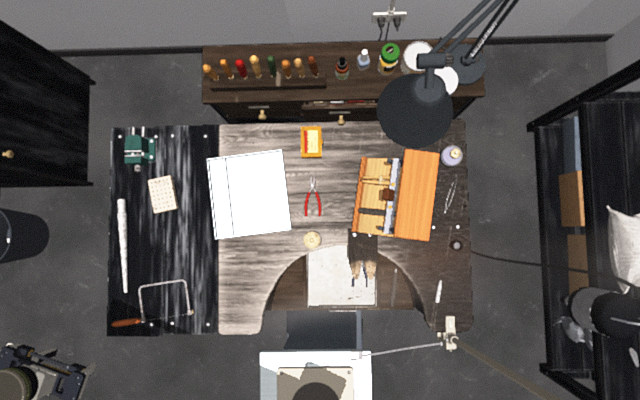

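```bash
cat >> h.py <<'E'
def world(n,d,us=None,vs=None):
    c=camera_params(n);K=c['camera_matrix']
    if us is None:
        vs,us=np.mgrid[0:400,0:640]
    z=d
    P=np.stack([(us-K[0,2])/K[0,0]*z,(vs-K[1,2])/K[1,1]*z,z],-1)
    return (P-c['t'])@c['R']
def proj(n,X):
    c=camera_params(n);x=np.asarray(X)@c['R'].T+c['t'];u=x@c['camera_matrix'].T;return u[...,:2]/u[...,2:]
E
python3 - <<'E'
from h import *
for n in ['top','side']:
    d=np.load(f'pics/{n}0.npy'); W=world(n,d)
    print(n,'table z',np.median(W[...,2][(d>0)&(abs(W[...,2])<.02)&(abs(W[...,0]-.6)<.2)&(abs(W[...,1])<.2)]))
    m=(d>0)&(abs(W[...,2]-.224)<.012)&(W[...,0]>.3)&(W[...,0]<.75)&(W[...,1]>-.5)&(W[...,1]<0)
    pts=W[m][:,:2].astype(np.float32); print('shelf',m.sum(),np.median(W[m][:,2]),cv2.minAreaRect(pts*1000), cv2.boxPoints(cv2.minAreaRect(pts*1000)))
    for t in ['tray','rack','bar','ring_clamp','file_handle','borax_jar','loupe']:
        if n=='top' or n=='side':
            if t=='tray' : snapshot(n)
            r=silhouettes(n,t)
            for q in r[:2]:
                mm=q['mask']&(d>0); w=W[mm]
                print(t,round(q['confidence'],2),q['rect'],mm.sum(),np.round(np.median(w,0),4), np.round(w.min(0),3),np.round(w.max(0),3)) if mm.sum() else None
                if t in('tray',): 
                    b=cv2.minAreaRect((w[:,:2]*1000).astype(np.float32)); print(b)
p=cv2.imread('pics/top0.png')[120:260,190:480]; cv2.imwrite('pics/top0z.png',cv2.resize(p,None,fx=2.7,fy=2.7,interpolation=cv2.INTER_CUBIC))
p=cv2.imread('pics/side0.png')[120:330,240:460]; cv2.imwrite('pics/side0z.png',cv2.resize(p,None,fx=2.8,fy=2.8,interpolation=cv2.INTER_CUBIC))
E
```

```text
top table z 0.00034772505265579233
shelf 3172 0.2240891195341875 ((574.6741943359375, -265.8761901855469), (85.70693969726562, 215.246337890625), 81.04767608642578) [[ 461.6935  -291.4601 ]
 [ 674.3178  -324.95514]
 [ 687.6549  -240.29227]
 [ 475.03058 -206.79724]]
tray 0.94 [206.7, 151.4, 291.5, 236.6] 6202 [0.6028 0.1844 0.004 ] [ 0.474  0.06  -0.006] [0.731 0.312 0.024]
((604.6766357421875, 185.67649841308594), (242.618896484375, 230.81716918945312), 6.338725566864014)
tray 0.17 [352.3, 148.5, 441.2, 241.8] 5289 [ 0.5758 -0.239   0.2222] [ 0.461 -0.381 -0.004] [ 0.728 -0.115  0.23 ]
((600.2151489257812, -248.10516357421875), (231.19427490234375, 265.7789611816406), 80.98728942871094)
rack 0.86 [353.2, 148.3, 441.2, 240.2] 5387 [ 0.5765 -0.2382  0.2221] [ 0.462 -0.373 -0.006] [ 0.73  -0.115  0.23 ]
bar 0.66 [384.7, 158.3, 399.7, 234.3] 659 [ 0.5819 -0.217   0.1334] [ 0.483 -0.242  0.07 ] [ 0.679 -0.19   0.168]
ring_clamp 0.67 [353.6, 147.6, 439.8, 239.5] 5165 [ 0.5746 -0.2397  0.2223] [ 0.458 -0.358 -0.007] [ 0.729 -0.115  0.23 ]
file_handle 0.71 [361.1, 205.2, 387.4, 221.0] 183 [ 
[... 875 characters left out ...]
 -0.11   0.228]
bar 0.53 [288.9, 171.0, 349.9, 184.0] 353 [ 0.5833 -0.2096  0.1307] [ 0.484 -0.271  0.101] [ 0.678 -0.184  0.166]
bar 0.46 [286.7, 144.3, 354.5, 225.5] 3993 [ 0.579  -0.2225  0.0973] [ 0.463 -1.467 -0.398] [ 0.726 -0.11   0.228]
ring_clamp 0.73 [300.9, 170.5, 312.4, 206.0] 200 [ 0.6288 -0.1879  0.0822] [ 0.614 -0.254  0.043] [ 0.643 -0.138  0.137]
borax_jar 0.69 [349.3, 226.9, 364.2, 249.6] 267 [0.4698 0.0192 0.0416] [ 0.391 -0.326 -0.202] [0.491 0.029 0.07 ]
loupe 0.71 [268.2, 253.4, 365.4, 314.8] 4929 [0.6061 0.1948 0.0041] [ 0.473  0.04  -0.008] [0.739 0.312 0.023]
loupe 0.24 [349.1, 229.7, 361.3, 248.9] 277 [0.4719 0.0189 0.041 ] [ 0.447 -0.015  0.003] [0.493 0.029 0.07 ]
```

View pics/top0z.png

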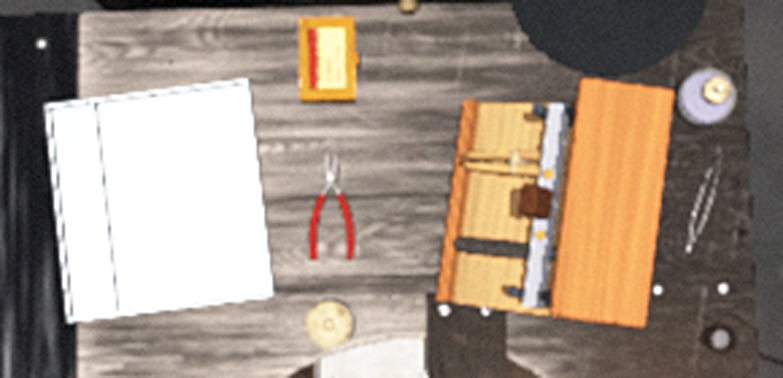

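View pics/side0z.png

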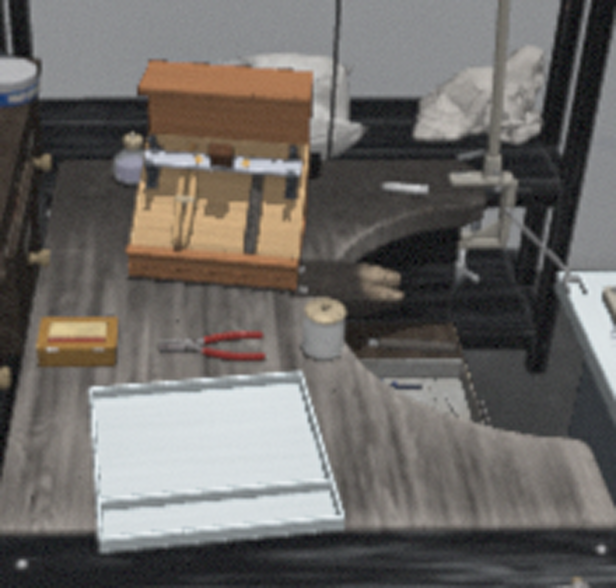

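```bash
cat >> h.py <<'E'
from scipy.spatial.transform import Rotation as Ro
RACK=np.array([.5816,-.2219,0]); RYAW=np.arctan2(-.988,-.156)
TRAY=np.array([.6047,.1857,0]); TYAW=np.radians(-90+6.2)
def frame(o,yaw): return Ro.from_euler('z',yaw).as_matrix(),o
U=np.array([.819152,0,.573576]);N=np.array([-.573576,0,.819152])
def rk(p): R,o=frame(RACK,RYAW); return np.asarray(p)@R.T+o
def un(u,y,n): # mm from board_foot
    u,y,n=np.broadcast_arrays(u,y,n); return rk((np.array([-75,0,35])+u[...,None]*U+n[...,None]*N+y[...,None]*np.array([0,1,0]))/1000)
def tr(p): R,o=frame(TRAY,TYAW); return np.asarray(p)/1000@R.T+o
def box(f,x,y,z):
    import itertools
    c=[f(np.array([a,b,e],float)) for a in x for b in y for e in z]
    E=[(0,1),(2,3),(4,5),(6,7),(0,2),(1,3),(4,6),(5,7),(0,4),(1,5),(2,6),(3,7)]
    return [(c[i],c[j]) for i,j in E]
def model():
    r=lambda p: rk(p/1000); u=lambda p: un(p[0],p[1],p[2])
    L=box(r,(2,87),(-107.5,107.5),(212,224))+box(u,(105,125),(-100,100),(30,38))+box(u,(106,124),(-15,15),(38,74))
    L+=box(u,(0,165),(-107.5,107.5),(0,0))+box(u,(-12,0),(-107.5,107.5),(0,16))
    L+=box(tr,(-111.5,111.5),(-119,119),(0,18))+box(tr,(-61.5,-57.5),(-115,115),(4,18))
    return L
def overlay(img,pf,scale,off,name,col=(0,255,0),L=None):
    im=cv2.resize(img[:,:,::-1][off[1]:off[3],off[0]:off[2]],None,fx=scale,fy=scale,interpolation=cv2.INTER_CUBIC)
    for a,b in (L or model()):
        p=(pf(np.array([a,b]))-np.array(off[:2])+.5)*scale
        if np.isfinite(p).all() and abs(p).max()<5000: cv2.line(im,tuple(int(v) for v in p[0]),tuple(int(v) for v in p[1]),col,1,cv2.LINE_AA)
    cv2.imwrite(f'pics/{name}.png',im)
def wproj(st=None):
    st=st or robot.read_state(); c=camera_params('wrist'); q=st['tool_rot']; Rt=Ro.from_quat([q[1],q[2],q[3],q[0]]).as_matrix(); H=c['hand_eye']
    Rw=Rt@H[:3,:3]; tw=Rt@H[:3,3]+st['ee_pos']
    def f(X):
        x=(np.asarray(X)-tw)@Rw; u=x@c['camera_matrix'].T; return u[...,:2]/u[...,2:]
    f.R=Rw; f.t=tw; f.K=c['camera_matrix']
    return f
def plan(pos,R):
    s=robot.read_state(); q=s['tool_rot']; R0=Ro.from_quat([q[1],q[2],q[3],q[0]])
    rv=np.degrees((Ro.from_matrix(R)*R0.inv()).as_rotvec())
    print('off mm',np.round((np.asarray(pos)-s['ee_pos'])*1000,1),'rot',np.round(rv,2),'| q',np.round(s['q'],2),'t',round(s['clock'],2),'F',np.round(s['ft_force'],1),'g',round(s['grip_width'],3))
def Rrack():
    R,_=frame(RACK,RYAW); return np.stack([-(R@N),-(R@U),R[:,1]],1)
def Rtray(k=0): # tool down; jaws along tray y (k=0)
    R,_=frame(TRAY,TYAW+k); return np.stack([[0,0,-1.],-R[:,0],R[:,1]],1)
E
python3 - <<'E'
from h import *
for n in ['top','side']:
    d=np.load(f'pics/{n}0.npy'); W=world(n,d); 
    R,o=frame(RACK,RYAW); L=(W-o)@R*1000
    # board plane
    m=(d>0)&(L[...,0]>-70)&(L[...,0]<-20)&(abs(L[...,1])<100); p=L[m]; uu=(p-[-75,0,35])@U; nn=(p-[-75,0,35])@N
    k=abs(nn)<6; A=np.c_[uu[k],p[k][:,1],np.ones(k.sum())]; c=np.linalg.lstsq(A,nn[k],rcond=None)[0]; print(n,'board n=',c,k.sum(),np.std(A@c-nn[k]))
    k=(abs(nn-38)<25)
    # tray walls
    R,o=frame(TRAY,TYAW); 
    p=cv2.imread(f'pics/{n}0.png')[:,:,::-1]
    off=(190,130,480,260) if n=='top' else (240,130,400,330)
    overlay(p,lambda X:proj(n,X),2.7 if n=='top' else 2.9,off,n+'ov')
plan(un(115,0,43+110),Rrack())
s=robot.read_state();q=s['tool_rot'];print(Ro.from_quat([q[1],q[2],q[3],q[0]]).as_matrix().round(2));print(Rrack().round(3))
E
```

```text
top board n= [ 1.10147549e-02 -3.39161193e-04 -5.66925987e-01] 1035 1.9982192564900572
side board n= [0.01697439 0.00021835 0.11380173] 650 2.6875041442130705
off mm [ 394.6 -720.7    7.6] rot [-32.53 -19.46 -77.07] | q [ 1.15  0.13  1.49 -0.    1.52 -0.09] t 0.9 F [ 0.2 -0.2 -0.6] g 1.001
[[ 0.   -0.94  0.33]
 [-0.    0.33  0.94]
 [-1.   -0.   -0.  ]]
[[-0.089  0.128  0.988]
 [-0.567  0.809 -0.156]
 [-0.819 -0.574  0.   ]]
```

View pics/topov.png

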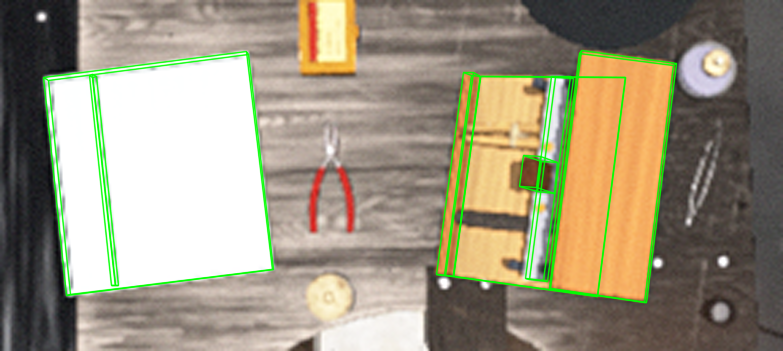

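View pics/sideov.png

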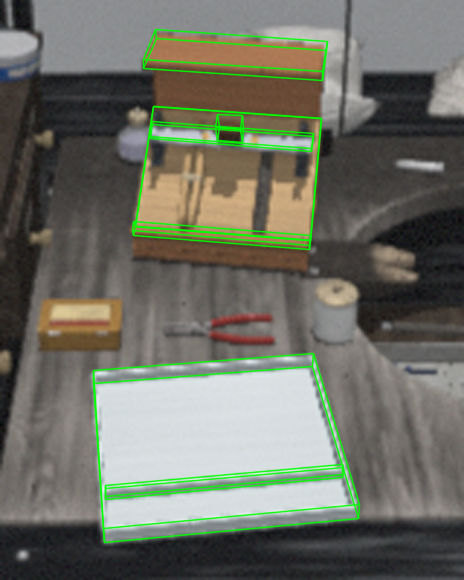

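```bash
python3 -m crank '{"offset":[[19.9,-35,1.9],[19.9,-35,1.9],[19.9,-35,1.9],[19.9,-35,1.9],[19.9,-35,1.9],[19.9,-35,1.9],[19.9,-35,1.9],[19.9,-35,1.9],[19.9,-35,1.9],[19.9,-35,1.9],[19.9,-35,1.9],[19.9,-35,1.9],[19.9,-35,1.9],[19.9,-35,1.9],[19.9,-35,1.9],[19.9,-35,1.9],[19.9,-35,1.9],[19.9,-35,1.9],[19.9,-35,1.9],[19.9,-35,1.9]],"angular":[[-1.63,-0.97,-3.85],[-1.63,-0.97,-3.85],[-1.63,-0.97,-3.85],[-1.63,-0.97,-3.85],[-1.63,-0.97,-3.85],[-1.63,-0.97,-3.85],[-1.63,-0.97,-3.85],[-1.63,-0.97,-3.85],[-1.63,-0.97,-3.85],[-1.63,-0.97,-3.85],[-1.63,-0.97,-3.85],[-1.63,-0.97,-3.85],[-1.63,-0.97,-3.85],[-1.63,-0.97,-3.85],[-1.63,-0.97,-3.85],[-1.63,-0.97,-3.85],[-1.63,-0.97,-3.85],[-1.63,-0.97,-3.85],[-1.63,-0.97,-3.85],[-1.63,-0.97,-3.85]],"jaw":[-1,-1,-1,-1,-1,-1,-1,-1,-1,-1,-1,-1,-1,-1,-1,-1,-1,-1,-1,-1]}'; python3 - <<'E'
from h import *
plan(un(115,0,190),Rrack())
E
```

```text
clock: 2.57
ee_pos: [0.5964, -0.1353, 0.2568]
tool_rot: [0.655, -0.159, 0.689, -0.266]
ft_force: [0.8, 0.6, 1.0]
grip_width: 0.997
off mm [-0.8  2.1 -0.2] rot [ 0.08 -0.03  0.14] | q [ 0.04  0.24  1.42 -0.6   1.61  0.22] t 2.57 F [0.8 0.6 1. ] g 0.997
```

```bash
python3 -m crank '{"offset":[[0,0,0],[0,0,0]],"angular":[[0,0,0],[0,0,0]],"jaw":[-1,-1]}'; python3 - <<'E'
from h import *
s=robot.read_state(); p,d=save('wrist','w1'); 
np.savez('pics/w1s.npz',q=s['tool_rot'],p=s['ee_pos'])
overlay(p,wproj(s),1.25,(0,0,640,400),'w1ov')
plan(un(115,0,190),Rrack())
E
```

```text
clock: 2.73
ee_pos: [0.5957, -0.1352, 0.2553]
tool_rot: [0.654, -0.159, 0.69, -0.265]
ft_force: [-0.3, 0.3, 0.6]
grip_width: 1.003
off mm [0.1 0.7 0.8] rot [-0.02 -0.18  0.02] | q [ 0.05  0.24  1.42 -0.6   1.61  0.22] t 2.78 F [0.6 0.1 0.3] g 0.999
```

View pics/w1ov.png

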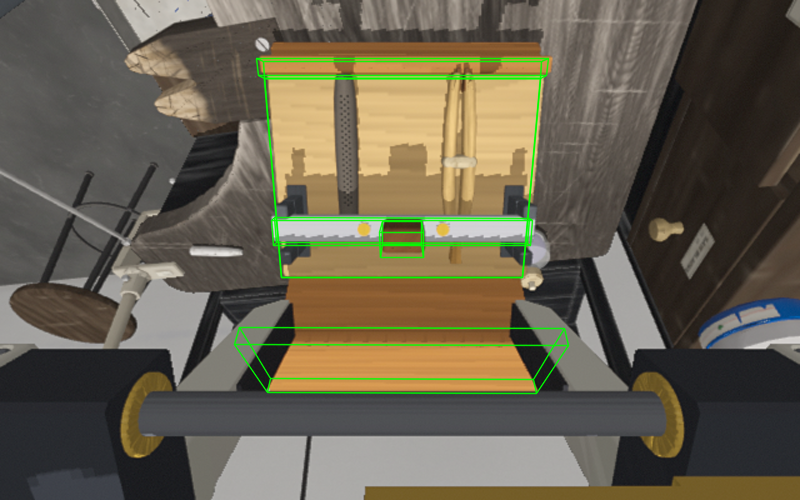

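```bash
python3 - <<'E'
from h import *
s=dict(np.load('pics/w1s.npz'));st={'tool_rot':s['q'],'ee_pos':s['p']}
p=cv2.imread('pics/w1.png')[:,:,::-1]
f=wproj(st)
overlay(p,f,3.2,(200,30,450,215),'w1z')
u=lambda q: un(q[0],q[1],q[2])
print(f(un(np.array([105,125,105,125]),np.array([-100,-100,100,100]),38)).round(1))
for t in ['bar','ring_clamp','file_handle']:
    r=silhouettes('wrist',t)
    for q in r[:2]:
        m=q['mask']; ys,xs=np.nonzero(m); print(t,q['confidence'],np.round(q['rect'],1),m.sum(),cv2.minAreaRect(np.c_[xs,ys].astype(np.float32)))
E
```

```text
[[216.6 175.5]
 [218.4 195.7]
 [425.9 175.8]
 [424.1 196.1]]
bar 0.89 [218.1 171.7 427.2 203.6] 4621 ((322.5, 187.0), (30.0, 209.0), 90.0)
ring_clamp 0.82 [351.1  55.8 381.8 211.5] 2730 ((366.6473083496094, 132.96446228027344), (26.51865577697754, 156.3226776123047), 2.385944128036499)
file_handle 0.57 [265.4  58.2 286.2 173.2] 1969 ((276.5, 115.0), (112.0, 19.0), 90.0)
file_handle 0.55 [209.3  33.8 441.4 315.3] 47362 ((324.0, 173.0), (278.0, 234.0), 90.0)
```

View pics/w1z.png

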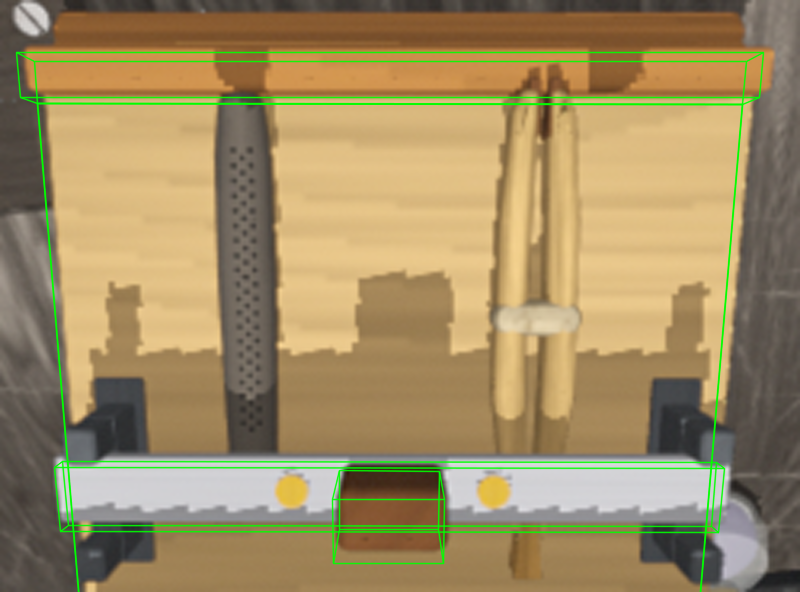

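```bash
python3 - <<'E'
from h import *
s=dict(np.load('pics/w1s.npz'));st={'tool_rot':s['q'],'ee_pos':s['p']}
d=np.load('pics/w1.npy');f=wproj(st);vs,us=np.mgrid[0:400,0:640]
P=np.stack([(us-f.K[0,2])/f.K[0,0]*d,(vs-f.K[1,2])/f.K[1,1]*d,d],-1)@f.R.T+f.t
R,o=frame(RACK,RYAW);L=(P-o)@R*1000-[-75,0,35]; u=L@U;n=L@N;y=L[...,1]
def at(x,yy): # zoom px
    i=int(yy/3.2+30);j=int(x/3.2+200); print((x,yy),np.round([u[i,j],y[i,j],n[i,j]],1))
for a in [(160,490),(240,490),(600,490),(390,520),(390,540),(390,480),(150,200),(400,200),(245,200),(515,200),(560,200),(690,480)]: at(*a)
m=(abs(n-38)<6)&(abs(u-115)<16)&(d>0); print('bar',m.sum(),np.percentile(u[m],[1,5,50,95,99]),np.percentile(y[m],[1,50,99]),np.median(n[m]))
m=(n>60)&(n<85)&(abs(u-115)<25)&(abs(y)<40); print('blocktop',m.sum(),np.percentile(u[m],[2,50,98]),np.percentile(y[m],[2,50,98]),np.median(n[m]))
m=(n>8)&(n<40)&(u>10)&(u<95)&(d>0)&(y<0)&(abs(y)<75);print('file',m.sum(),np.percentile(y[m],[2,50,98]),np.percentile(n[m],[50,95]))
m=(n>8)&(n<40)&(u>10)&(u<95)&(d>0)&(y>0)&(abs(y)<75);print('clamp',m.sum(),np.percentile(y[m],[2,50,98]),np.percentile(n[m],[50,95]))
m=(abs(n)<8)&(u>20)&(u<95)&(abs(y)<80);A=np.c_[u[m],y[m],np.ones(m.sum())];print(np.linalg.lstsq(A,n[m],rcond=None)[0])
E
```

```text
(160, 490) [111.8 -68.   40.3]
(240, 490) [111.5 -43.9  41.4]
(600, 490) [111.5  62.8  40.4]
(390, 520) [111.4   0.   75.4]
(390, 540) [1.165e+02 1.000e-01 7.600e+01]
(390, 480) [102.7   0.   67.4]
(150, 200) [ 27.9 -74.8   2.8]
(400, 200) [27.9  3.6  3.7]
(245, 200) [ 28.5 -42.3  22.8]
(515, 200) [28.6 35.9 25.8]
(560, 200) [28.5 49.9 24.6]
(690, 480) [108.3  88.9  41.6]
bar 4195 [101.46622169 101.8203474  111.20570002 121.75293517 128.03109568] [-96.4569319   22.93272745 261.40302351] 40.5687296425258
blocktop 783 [102.59597249 109.31557028 119.24741311] [-12.79073154   0.90889026  15.36181545] 76.19262511039754
file 1613 [-51.54895111 -42.48137364 -34.94565541] [19.37680008 21.55492228]
clamp 2127 [32.23060065 45.57273171 55.47118508] [25.95132004 28.23175966]
[-3.32843831e-04 -8.05552404e-05  2.71011363e+00]
```

```bash
python3 - <<'E'
from h import *
plan(un(113,.6,45),Rrack()); plan(un(113,.6,190),Rrack())
print(Rrack()[:,0]*-25)
E
```

```text
off mm [ -12.1  -81.5 -120.4] rot [-0.02 -0.07 -0.14] | q [ 0.05  0.24  1.42 -0.6   1.61  0.22] t 2.93 F [ 0.5 -0.2  0.1] g 1.0
off mm [ 0.9  0.7 -1.6] rot [-0.02 -0.07 -0.14] | q [ 0.05  0.24  1.42 -0.6   1.61  0.22] t 2.93 F [ 0.5 -0.2  0.1] g 1.0
[ 2.23640973 14.16392827 20.4788    ]
```

```bash
python3 -m crank '{"offset":[[0.9,0.7,-1.6],[-1.9,-11.7,-17],[-1.9,-11.7,-17],[-1.9,-11.7,-17],[-1.9,-11.7,-17],[-1.9,-11.7,-17],[-1.8,-11.8,-17],[-1.7,-11.9,-16.8],[0,0,0],[0,0,0]],"angular":[[0,0,0],[0,0,0],[0,0,0],[0,0,0],[0,0,0],[0,0,0],[0,0,0],[0,0,0],[0,0,0],[0,0,0]],"jaw":[-1,-1,-1,-1,-1,-1,-1,-1,-0.5,-0.3]}'; python3 - <<'E'
from h import *
plan(un(113,.6,45),Rrack())
s=robot.read_state();p,d=save('wrist','w2');overlay(p,wproj(s),1.25,(0,0,640,400),'w2ov')
E
```

```text
clock: 3.77
ee_pos: [0.583, -0.2144, 0.1361]
tool_rot: [0.655, -0.16, 0.69, -0.264]
ft_force: [0.8, 0.2, 0.5]
grip_width: 0.902
off mm [0.5 0.5 0.6] rot [-0.   -0.17 -0.04] | q [-0.08  0.29  1.59 -0.62  1.36  0.24] t 3.77 F [0.8 0.2 0.5] g 0.902
```

View pics/w2ov.png

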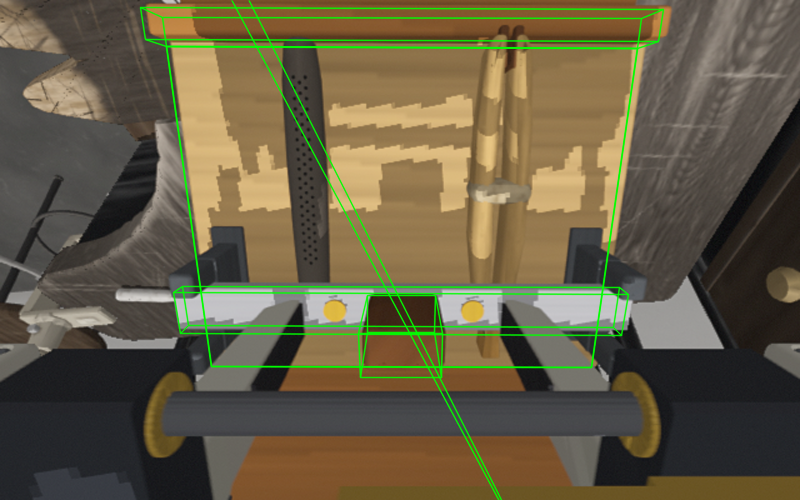

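```bash
python3 -m crank '{"offset":[[0,0,0],[0,0,0],[0,0,0],[0,0,0],[0,0,0],[0,0,0],[0,0,0],[0,0,0]],"angular":[[0,0,0],[0,0,0],[0,0,0],[0,0,0],[0,0,0],[0,0,0],[0,0,0],[0,0,0]],"jaw":[0.2,1,1,1,1,1,1,1]}'
```

```text
clock: 4.48
ee_pos: [0.5836, -0.215, 0.1362]
tool_rot: [0.655, -0.16, 0.689, -0.264]
ft_force: [-0.0, 0.6, 0.6]
grip_width: 0.318
```

```bash
python3 -m crank '{"offset":[[0.4,2.3,3.3],[0.4,2.3,3.3]],"angular":[[0,0,0],[0,0,0]],"jaw":[1,1]}'; python3 -m crank '{"offset":[[0.5,2.8,4.1],[0.5,2.8,4.1],[0.4,2.8,4.1]],"angular":[[0,0,0],[0,0,0],[0,0,0]],"jaw":[1,1,1]}'; python3 - <<'E'
from h import *
s=robot.read_state();p,d=save('wrist','w3');cv2.imwrite('pics/w3v.png',cv2.resize(p[:,:,::-1],None,fx=1.25,fy=1.25))
E
```

```text
clock: 4.65
ee_pos: [0.5839, -0.2105, 0.1426]
tool_rot: [0.655, -0.16, 0.69, -0.265]
ft_force: [0.7, -1.7, -1.7]
grip_width: 0.322
clock: 4.9
ee_pos: [0.586, -0.2015, 0.1557]
tool_rot: [0.655, -0.16, 0.689, -0.264]
ft_force: [-0.6, 0.3, -1.6]
grip_width: 0.322
```

View pics/w3v.png

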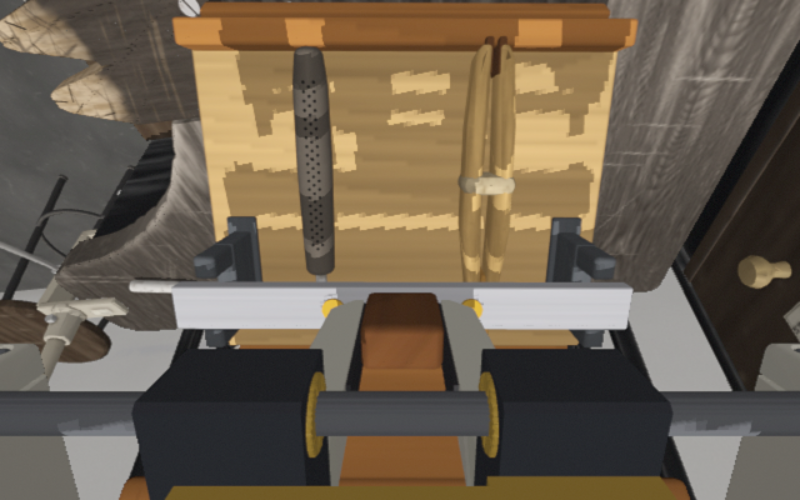

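```bash
python3 -m crank '{"offset":[[1,5.7,8.2],[1.5,9,12.5],[2,11.3,16.4],[2,11.3,16.4],[2,11.3,16.4]],"angular":[[0,0,0],[0,0,0],[0,0,0],[0,0,0],[0,0,0]],"jaw":[1,1,1,1,1]}'; python3 - <<'E'
from h import *
plan(tr([-84.5,0,220]),Rtray())
E
```

```text
clock: 5.37
ee_pos: [0.5943, -0.1524, 0.2261]
tool_rot: [0.655, -0.16, 0.69, -0.264]
ft_force: [0.7, -0.6, -1.5]
grip_width: 0.321
off mm [  1.3 422.1  -6.1] rot [35.1  -0.94 14.62] | q [ 0.02  0.25  1.47 -0.6   1.55  0.22] t 5.37 F [ 0.7 -0.6 -1.5] g 0.321
```

```bash
python3 -m crank '{"offset":[[0,12,2],[0,22,2],[0,28,0],[0,30,0],[0,30,0],[0,30,0],[0,30,0],[0,30,0],[0,30,0],[0,30,0],[0,30,0],[0,30,0],[0,30,-2],[0.5,28,-2],[0.5,20,-3],[0,12,-3],[0,0,0],[0,0,0]],"angular":[[2.2,-0.06,0.91],[2.2,-0.06,0.91],[2.2,-0.06,0.91],[2.2,-0.06,0.91],[2.2,-0.06,0.91],[2.2,-0.06,0.91],[2.2,-0.06,0.91],[2.2,-0.06,0.91],[2.2,-0.06,0.91],[2.2,-0.06,0.91],[2.2,-0.06,0.91],[2.2,-0.06,0.91],[2.2,-0.06,0.91],[2.2,-0.06,0.91],[2.2,-0.06,0.91],[2.1,-0.04,0.97],[0,0,0],[0,0,0]],"jaw":[1,1,1,1,1,1,1,1,1,1,1,1,1,1,1,1,1,1]}'; python3 - <<'E'
from h import *
plan(tr([-84.5,0,220]),Rtray())
s=robot.read_state();p,d=save('wrist','w4');overlay(p,wproj(s),1.25,(0,0,640,400),'w4ov')
plan(tr([-84.5,0,17]),Rtray())
E
```

```text
clock: 6.87
ee_pos: [0.5949, 0.2684, 0.2191]
tool_rot: [0.706, -0.039, 0.706, 0.038]
ft_force: [-0.0, -0.7, -1.7]
grip_width: 0.32
off mm [0.7 1.3 0.9] rot [ 0.1  -0.05 -0.  ] | q [ 0.35  0.27  1.32 -0.    1.54  0.24] t 6.87 F [-0.  -0.7 -1.7] g 0.32
off mm [   0.4    1.6 -202.3] rot [ 0.11 -0.03  0.03] | q [ 0.35  0.27  1.32 -0.    1.54  0.24] t 6.92 F [-0.3  0.3 -0.9] g 0.318
```

View pics/w4ov.png

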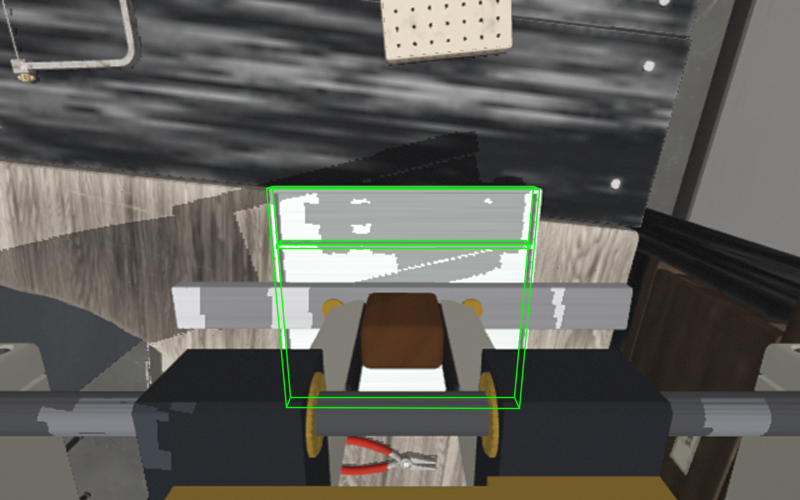

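```bash
python3 -m crank '{"offset":[[0.4,1.6,-10],[0,0,-25],[0,0,-35],[0,0,-35],[0,0,-35],[0,0,-25],[0,0,-12],[0,0,-5],[0,0,0]],"angular":[[0.1,0,0],[0,0,0],[0,0,0],[0,0,0],[0,0,0],[0,0,0],[0,0,0],[0,0,0],[0,0,0]],"jaw":[1,1,1,1,1,1,1,1,1]}'; python3 - <<'E'
from h import *
plan(tr([-84.5,0,17]),Rtray())
s=robot.read_state();p,d=save('wrist','w5');overlay(p,wproj(s),1.25,(0,0,640,400),'w5ov')
E
```

```text
clock: 7.67
ee_pos: [0.5952, 0.2697, 0.0362]
tool_rot: [0.705, -0.038, 0.707, 0.038]
ft_force: [-0.4, -0.3, -1.1]
grip_width: 0.321
off mm [  0.3  -0.  -19.2] rot [-0.04 -0.11  0.03] | q [0.35 0.42 1.49 0.   1.23 0.24] t 7.67 F [-0.4 -0.3 -1.1] g 0.321
```

View pics/w5ov.png

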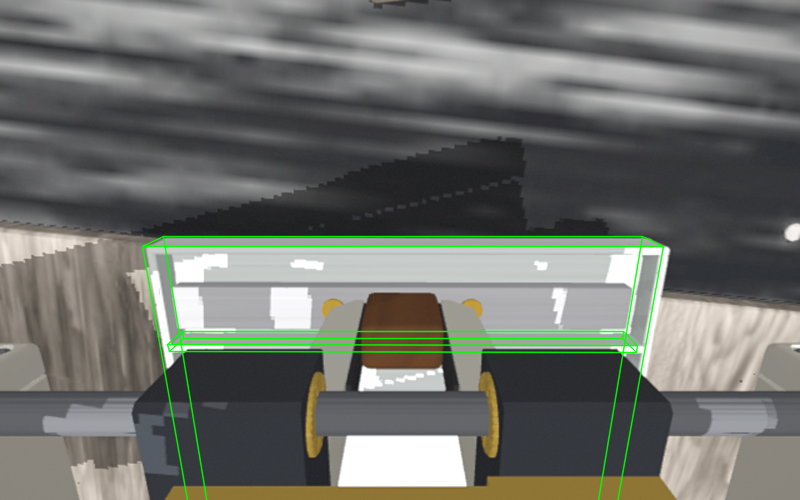

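```bash
python3 -m crank '{"offset":[[1.5,0,-7],[0.5,0,-5],[0,0,-3],[0,0,-2],[0,0,0]],"angular":[[0,0,0],[0,0,0],[0,0,0],[0,0,0],[0,0,0]],"jaw":[1,1,1,1,1]}';  python3 -m crank '{"offset":[[0,0,-1],[0,0,0]],"angular":[[0,0,0],[0,0,0]],"jaw":[1,1]}'
```

```text
clock: 8.13
ee_pos: [0.5975, 0.2701, 0.0197]
tool_rot: [0.706, -0.038, 0.706, 0.039]
ft_force: [0.8, 0.3, -1.6]
grip_width: 0.324
clock: 8.3
ee_pos: [0.5977, 0.2702, 0.0191]
tool_rot: [0.706, -0.038, 0.706, 0.039]
ft_force: [0.1, 0.8, -1.9]
grip_width: 0.323
```

```bash
python3 -m crank '{"offset":[[0,0,-1],[0,0,0]],"angular":[[0,0,0],[0,0,0]],"jaw":[1,1]}';  python3 -m crank '{"offset":[[0,0,-1],[0,0,0]],"angular":[[0,0,0],[0,0,0]],"jaw":[1,1]}'
```

```text
clock: 8.47
ee_pos: [0.5977, 0.2702, 0.018]
tool_rot: [0.706, -0.038, 0.706, 0.039]
ft_force: [-0.2, -0.4, -2.3]
grip_width: 0.321
clock: 8.63
ee_pos: [0.5976, 0.2702, 0.0169]
tool_rot: [0.706, -0.038, 0.706, 0.039]
ft_force: [0.5, -0.1, -1.8]
grip_width: 0.323
```

```bash
python3 -m crank '{"offset":[[0,0,-0.7],[0,0,0]],"angular":[[0,0,0],[0,0,0]],"jaw":[1,1]}'
```

```text
clock: 8.8
ee_pos: [0.5977, 0.2702, 0.0163]
tool_rot: [0.706, -0.038, 0.706, 0.039]
ft_force: [-0.5, -0.2, -1.6]
grip_width: 0.319
```

Still carrying the bar's weight, so I'll keep feeling downward.

```bash
for i in 1; do python3 -m crank '{"offset":[[0,0,-0.7],[0,0,0]],"angular":[[0,0,0],[0,0,0]],"jaw":[1,1]}'; done; python3 -m crank '{"offset":[[0,0,-0.7],[0,0,0]],"angular":[[0,0,0],[0,0,0]],"jaw":[1,1]}'
```

```text
clock: 8.97
ee_pos: [0.5978, 0.2703, 0.0163]
tool_rot: [0.706, -0.038, 0.706, 0.039]
ft_force: [-3.2, -1.4, 3.7]
grip_width: 0.315
clock: 9.13
ee_pos: [0.5978, 0.2703, 0.0162]
tool_rot: [0.706, -0.038, 0.706, 0.039]
ft_force: [-4.9, -1.5, 8.9]
grip_width: 0.324
```

```bash
python3 -m crank '{"offset":[[0,0,1.1],[0,0,0],[0,0,0],[0,0,0],[0,0,10],[0,0,25],[0,0,38],[0,0,40],[0,0,40],[0,0,40],[0,0,10]],"angular":[[0,0,0],[0,0,0],[0,0,0],[0,0,0],[0,0,0],[0,0,0],[0,0,0],[0,0,0],[0,0,0],[0,0,0],[0,0,0]],"jaw":[1,0.2,-0.1,-0.1,-0.1,-0.1,-0.1,-0.1,-0.1,-0.1,-0.1]}'; python3 - <<'E'
from h import *
s=robot.read_state();p,d=save('wrist','w6');overlay(p,wproj(s),1.25,(0,0,640,400),'w6ov')
plan(un(75,45.5,150),Rrack())
E
```

```text
clock: 10.05
ee_pos: [0.6008, 0.2714, 0.2291]
tool_rot: [0.71, -0.036, 0.702, 0.04]
ft_force: [1.0, -0.3, 1.4]
grip_width: 0.55
off mm [  41.1 -402.   -27.8] rot [-35.34   1.53 -14.89] | q [0.35 0.27 1.31 0.   1.55 0.24] t 10.1 F [ 1.3 -0.4  2.5] g 0.549
```

View pics/w6ov.png

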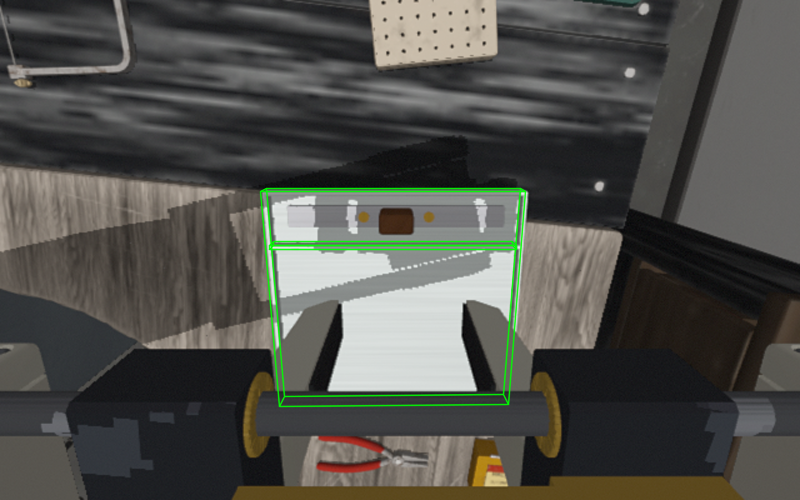

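```bash
python3 -m crank '{"offset":[[2.5,-15,0],[3.2,-28,0],[3.2,-33,0],[3.2,-33,0],[3.2,-33,0],[3.2,-33,0],[3.2,-33,0],[3.2,-33,-2],[3.2,-33,-4],[3.2,-33,-5],[3.2,-33,-5],[3.2,-32,-5],[3,-26,-4],[0.3,-20,-3],[0,-14,0],[0,0,0],[0,0,0]],"angular":[[-2.36,0.1,-0.99],[-2.36,0.1,-0.99],[-2.36,0.1,-0.99],[-2.36,0.1,-0.99],[-2.36,0.1,-0.99],[-2.36,0.1,-0.99],[-2.36,0.1,-0.99],[-2.36,0.1,-0.99],[-2.36,0.1,-0.99],[-2.36,0.1,-0.99],[-2.36,0.1,-0.99],[-2.36,0.1,-0.99],[-2.36,0.1,-0.99],[-2.36,0.1,-0.99],[-2.3,0.1,-0.99],[0,0,0],[0,0,0]],"jaw":[-0.1,-0.1,-0.1,-0.1,-0.1,-0.1,-0.1,-0.1,-0.1,-0.1,-0.1,-0.1,-0.1,-0.1,-0.1,-0.1,-0.1]}'; cat > look.py <<'E'
from h import *
import sys
def rackview(name):
    s=robot.read_state();p,d=save('wrist',name);f=wproj(s);overlay(p,f,1.25,(0,0,640,400),name+'ov')
    vs,us=np.mgrid[0:400,0:640]
    P=np.stack([(us-f.K[0,2])/f.K[0,0]*d,(vs-f.K[1,2])/f.K[1,1]*d,d],-1)@f.R.T+f.t
    R,o=frame(RACK,RYAW);L=(P-o)@R*1000-[-75,0,35]; u=L@U;n=L@N;y=L[...,1]
    for nm,sg in (('file',-1),('clamp',1)):
        for a,b in ((20,50),(50,75),(75,100),(100,125)):
            m=(n>9)&(n<32)&(u>a)&(u<b)&(d>0)&(y*sg>15)&(y*sg<75)
            if m.sum()>30: print(nm,a,b,m.sum(),np.percentile(y[m],[3,50,97]).round(1),np.percentile(n[m],[50,95]).round(1))
        m=(n>9)&(n<32)&(d>0)&(u>1)&(u<160)&(y*sg>25)&(y*sg<70); print('U range',np.percentile(u[m],[1,99]).round(1) if m.sum() else None)
    m=(abs(n)<8)&(u>20)&(u<95)&(abs(y)<80)&(d>0);print('board n',np.median(n[m]))
E
python3 - <<'E'
from look import *
rackview('w7')
plan(un(75,45.5,150),Rrack())
E
```

```text
clock: 11.52
ee_pos: [0.6381, -0.1615, 0.1897]
tool_rot: [0.651, -0.159, 0.694, -0.266]
ft_force: [0.4, 0.3, -0.4]
grip_width: 0.546
file 20 50 905 [-50.3 -41.  -34.8] [19.7 21.7]
file 50 75 686 [-50.6 -41.  -34.8] [19.1 21.3]
file 75 100 589 [-50.3 -41.2 -35.3] [18.2 20.3]
file 100 125 333 [-49.5 -42.  -35.8] [16.2 19.1]
U range [  2.4 120.5]
clamp 20 50 958 [33.5 42.5 55.2] [25.8 27.5]
clamp 50 75 892 [32.4 44.2 56.1] [26.7 28.6]
clamp 75 100 698 [33.1 41.9 55.7] [26.4 28.1]
clamp 100 125 575 [36.1 44.4 52.8] [25.9 28. ]
U range [  2.5 141. ]
board n 2.603807956246653
off mm [ 3.5 30.5 10.4] rot [-0.01 -0.63  0.32] | q [ 0.    0.4   1.35 -0.6   1.53  0.23] t 11.57 F [-0.1  0.3  0.4] g 0.551
```

View pics/w7ov.png

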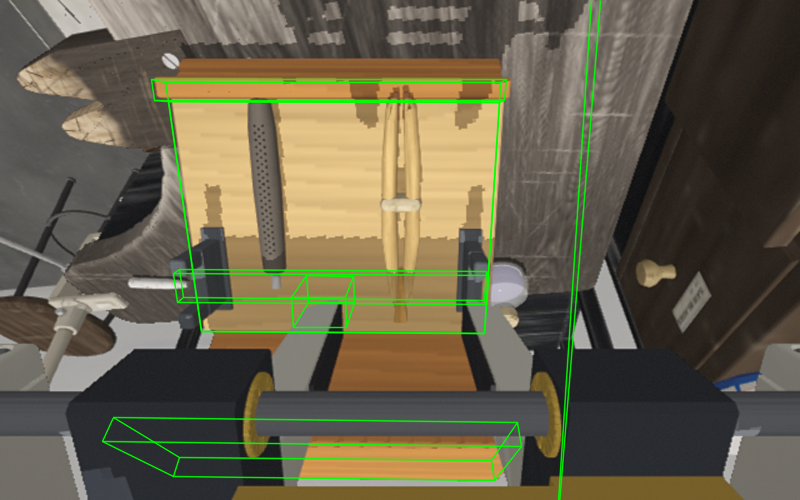

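```bash
cat >> h.py <<'E'
RACK=np.array([.5816,-.2219,0.0005])+.0034*np.array([.156,.988,0])+.0007*np.array([.988,-.156,0])
E
python3 - <<'E'
from h import *
plan(un(73,43.7,100),Rrack())
plan(un(73,43.7,5),Rrack())
E
```

```text
off mm [ -1.2   7.3 -31.2] rot [-0.01 -0.63  0.32] | q [ 0.    0.4   1.35 -0.6   1.53  0.23] t 11.57 F [-0.1  0.3  0.4] g 0.551
off mm [  -9.7  -46.5 -109.1] rot [-0.01 -0.63  0.32] | q [ 0.    0.4   1.35 -0.6   1.53  0.23] t 11.57 F [-0.1  0.3  0.4] g 0.551
```

```bash
python3 -m crank '{"offset":[[-0.4,2.4,-10],[-0.4,2.5,-11],[-0.4,2.4,-10.2],[-1.8,-11.3,-16.4],[-1.8,-11.3,-16.4],[-1.8,-11.3,-16.4],[-1.4,-8.5,-12.3],[0,0,0],[0,0,0]],"angular":[[0,-0.2,0.1],[0,-0.2,0.1],[0,-0.2,0.1],[0,0,0],[0,0,0],[0,0,0],[0,0,0],[0,0,0],[0,0,0]],"jaw":[-0.1,-0.1,-0.1,-0.1,-0.1,-0.1,-0.1,-0.1,-0.1]}'; python3 - <<'E'
from look import *
rackview('w8')
plan(un(73,43.7,5),Rrack())
E
```

```text
clock: 12.32
ee_pos: [0.6296, -0.1968, 0.097]
tool_rot: [0.655, -0.159, 0.69, -0.265]
ft_force: [0.4, -0.3, 1.4]
grip_width: 0.55
file 20 50 1935 [-50.5 -40.9 -35.5] [17.3 19.2]
file 50 75 1416 [-50.5 -41.  -35.4] [16.9 18.9]
file 75 100 886 [-50.5 -40.8 -35.9] [16. 18.]
U range [ 1.1 92.5]
clamp 20 50 2044 [32.7 41.5 54.3] [23.4 25.1]
clamp 50 75 2003 [17.8 44.  69.6] [24.5 27.6]
clamp 75 100 1487 [31.4 45.8 55.6] [24.1 25.8]
clamp 100 125 515 [34.4 43.6 52.8] [23.7 25.6]
U range [  1.3 143.3]
board n 0.24937475910145757
off mm [ -1.9 -11.1 -17. ] rot [0.08 0.01 0.06] | q [-0.05  0.45  1.46 -0.62  1.35  0.28] t 12.37 F [0.  0.5 0. ] g 0.551
```

View pics/w8ov.png

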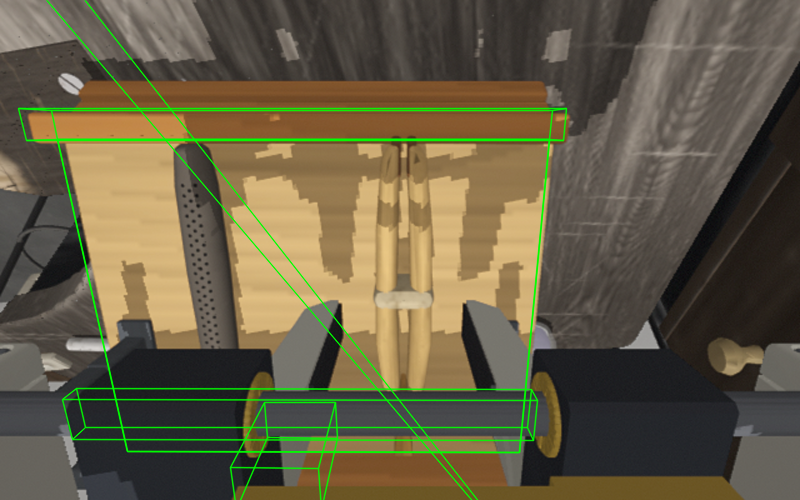

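```bash
python3 -m crank '{"offset":[[-0.9,-5.5,-8.5],[-0.7,-4,-6],[-0.3,-1.6,-2.5],[0,0,0],[0,0,0],[0,0,0],[0,0,0],[0,0,0],[0,0,0]],"angular":[[0,0,0],[0,0,0],[0,0,0],[0,0,0],[0,0,0],[0,0,0],[0,0,0],[0,0,0],[0,0,0]],"jaw":[-0.1,-0.1,-0.1,-0.1,0.2,1,1,1,1]}'
```

```text
clock: 13.12
ee_pos: [0.629, -0.2079, 0.0816]
tool_rot: [0.656, -0.159, 0.689, -0.266]
ft_force: [0.5, 0.7, 0.7]
grip_width: 0.263
```

```bash
python3 -m crank '{"offset":[[0.4,2.3,3.3],[0.4,2.3,3.3],[0.9,5.7,8.2],[1.3,8.5,12.3],[1.8,11.3,16.4],[1.8,11.3,16.4],[1.8,11.3,16.4],[1.8,11.3,16.4]],"angular":[[0,0,0],[0,0,0],[0,0,0],[0,0,0],[0,0,0],[0,0,0],[0,0,0],[0,0,0]],"jaw":[1,1,1,1,1,1,1,1]}'; python3 - <<'E'
from h import *
s=robot.read_state();p,d=save('wrist','w9');cv2.imwrite('pics/w9v.png',cv2.resize(p[:,:,::-1],None,fx=1.25,fy=1.25))
plan(tr([-10,0,150]),Rtray(-np.pi/2))
E
```

```text
clock: 13.78
ee_pos: [0.6395, -0.1425, 0.1764]
tool_rot: [0.656, -0.159, 0.688, -0.265]
ft_force: [0.6, 0.1, -0.7]
grip_width: 0.266
off mm [-38.1 336.2 -30.6] rot [ 26.21 -26.86 -72.28] | q [ 0.03  0.4   1.37 -0.6   1.51  0.27] t 13.83 F [0.8 1.2 2.9] g 0.261
```

View pics/w9v.png

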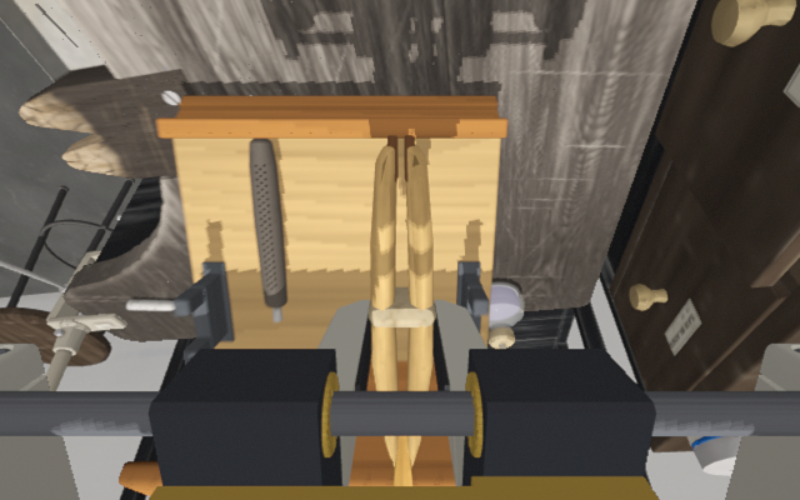

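```bash
python3 -m crank '{"offset":[[0,14,6],[0,24,6],[-2,26,6],[-3,26,0],[-3,26,0],[-3,26,0],[-3,26,0],[-3,26,0],[-3,26,0],[-3,26,0],[-3,24,0],[-3,20,-4],[-3,18,-10],[-3,16,-10],[-3,12,-10],[-3,0,-8],[0,0,-6],[0,0,0],[0,0,0]],"angular":[[0,0,0],[0.7,-0.7,-1.8],[1.75,-1.8,-4.8],[1.75,-1.8,-4.8],[1.75,-1.8,-4.8],[1.75,-1.8,-4.8],[1.75,-1.8,-4.8],[1.75,-1.8,-4.8],[1.75,-1.8,-4.8],[1.75,-1.8,-4.8],[1.75,-1.8,-4.8],[1.75,-1.8,-4.8],[1.75,-1.8,-4.8],[1.75,-1.8,-4.8],[1.75,-1.8,-4.8],[1.75,-1.8,-4.8],[1,-1,-2.9],[0,0,0],[0,0,0]],"jaw":[1,1,1,1,1,1,1,1,1,1,1,1,1,1,1,1,1,1,1]}'; python3 - <<'E'
from h import *
s=robot.read_state();p,d=save('wrist','w10');overlay(p,wproj(s),1.25,(0,0,640,400),'w10v')
plan(tr([-10,0,150]),Rtray(-np.pi/2))
E
```

```text
clock: 15.42
ee_pos: [0.597, 0.192, 0.1435]
tool_rot: [0.527, 0.469, 0.53, -0.47]
ft_force: [0.3, 0.3, 0.1]
grip_width: 0.265
off mm [5.9 3.5 5.8] rot [-0.12 -0.12 -0.56] | q [0.23 0.25 1.49 0.   1.4  1.68] t 15.47 F [-0.2  0.3  0.3] g 0.26
```

View pics/w10v.png

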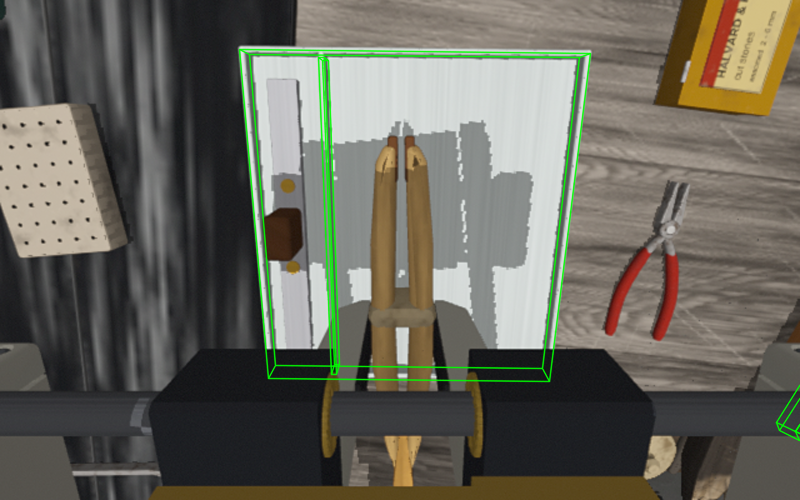

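```bash
python3 -m crank '{"offset":[[3,-1.5,-10],[2.5,-2,-25],[0,0,-35],[0,0,-30],[0,0,-18],[0,0,-8],[0,0,-3],[0,0,0]],"angular":[[0,0,-0.5],[0,0,0],[0,0,0],[0,0,0],[0,0,0],[0,0,0],[0,0,0],[0,0,0]],"jaw":[1,1,1,1,1,1,1,1]}'; python3 -m crank '{"offset":[[0,0,-1],[0,0,0]],"angular":[[0,0,0],[0,0,0]],"jaw":[1,1]}'; python3 -m crank '{"offset":[[0,0,-1],[0,0,0]],"angular":[[0,0,0],[0,0,0]],"jaw":[1,1]}'
```

```text
clock: 16.13
ee_pos: [0.6037, 0.1885, 0.0148]
tool_rot: [0.525, 0.473, 0.527, -0.472]
ft_force: [-0.5, 0.6, -0.7]
grip_width: 0.264
clock: 16.3
ee_pos: [0.6051, 0.1889, 0.016]
tool_rot: [0.526, 0.474, 0.526, -0.471]
ft_force: [0.7, -0.1, -0.6]
grip_width: 0.262
clock: 16.47
ee_pos: [0.6043, 0.1887, 0.0142]
tool_rot: [0.526, 0.473, 0.527, -0.471]
ft_force: [0.2, -0.5, -0.2]
grip_width: 0.263
```

```bash
python3 -m crank '{"offset":[[0,0,-1.5],[0,0,-1.5],[0,0,0]],"angular":[[0,0,0],[0,0,0],[0,0,0]],"jaw":[1,1,1]}'; python3 -m crank '{"offset":[[0,0,-1],[0,0,0]],"angular":[[0,0,0],[0,0,0]],"jaw":[1,1]}'; python3 -m crank '{"offset":[[0,0,-0.8],[0,0,0]],"angular":[[0,0,0],[0,0,0]],"jaw":[1,1]}'
```

```text
clock: 16.72
ee_pos: [0.6033, 0.1885, 0.0097]
tool_rot: [0.525, 0.473, 0.527, -0.472]
ft_force: [-0.1, -0.2, -0.5]
grip_width: 0.258
clock: 16.88
ee_pos: [0.6034, 0.1885, 0.0096]
tool_rot: [0.525, 0.473, 0.527, -0.472]
ft_force: [-3.9, -1.0, 5.2]
grip_width: 0.266
clock: 17.05
ee_pos: [0.6034, 0.1885, 0.0095]
tool_rot: [0.525, 0.473, 0.527, -0.472]
ft_force: [-6.9, -1.6, 11.1]
grip_width: 0.266
```

```bash
python3 -m crank '{"offset":[[0,0,1.3],[0,0,0],[0,0,0],[0,0,0],[0,0,10],[0,0,25],[0,0,38],[0,0,40],[0,0,30],[0,0,0]],"angular":[[0,0,0],[0,0,0],[0,0,0],[0,0,0],[0,0,0],[0,0,0],[0,0,0],[0,0,0],[0,0,0],[0,0,0]],"jaw":[1,0.3,0.1,0.1,0.1,0.1,0.1,0.1,0.1,0.1]}'; python3 - <<'E'
from h import *
s=robot.read_state();p,d=save('wrist','w11');overlay(p,wproj(s),1.25,(0,0,640,400),'w11v')
plan(un(63,-43.3,100),Rrack())
plan(un(63,-43.3,22),Rrack())
E
```

```text
clock: 17.88
ee_pos: [0.6081, 0.1896, 0.1626]
tool_rot: [0.528, 0.477, 0.524, -0.468]
ft_force: [0.8, 0.7, 1.4]
grip_width: 0.454
off mm [ -54.2 -321.5   -5.4] rot [-26.45  27.44  72.39] | q [0.22 0.25 1.46 0.   1.42 1.68] t 17.93 F [ 0.  -0.8 -0.9] g 0.451
off mm [ -61.2 -365.7  -69.3] rot [-26.45  27.44  72.39] | q [0.22 0.25 1.46 0.   1.42 1.68] t 17.93 F [ 0.  -0.8 -0.9] g 0.451
```

View pics/w11v.png

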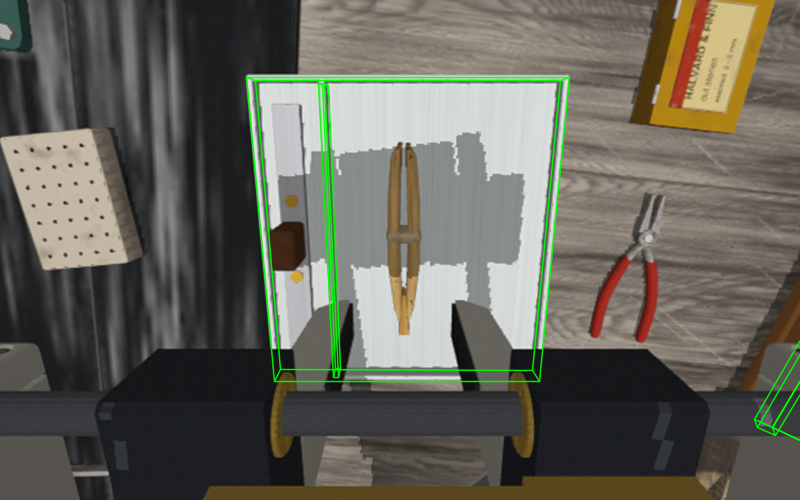

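```bash
python3 -m crank '{"offset":[[-2,-10,8],[-3,-18,8],[-3.5,-22,8],[-3.5,-22,4],[-3.5,-22,0],[-3.5,-22,0],[-3.5,-22,0],[-3.5,-22,0],[-3.5,-22,0],[-3.5,-22,0],[-3.5,-22,0],[-3.5,-22,-2],[-3.5,-22,-4],[-3.5,-20,-6],[-3.5,-16,-8],[-3.2,-12,-8],[0,-3,-5],[0,0,0],[0,0,0]],"angular":[[-1.65,1.71,4.52],[-1.65,1.71,4.52],[-1.65,1.71,4.52],[-1.65,1.71,4.52],[-1.65,1.71,4.52],[-1.65,1.71,4.52],[-1.65,1.71,4.52],[-1.65,1.71,4.52],[-1.65,1.71,4.52],[-1.65,1.71,4.52],[-1.65,1.71,4.52],[-1.65,1.71,4.52],[-1.65,1.71,4.52],[-1.65,1.71,4.52],[-1.65,1.71,4.52],[-1.65,1.71,4.52],[0,0,0],[0,0,0],[0,0,0]],"jaw":[0,0,0,0,0,0,0,0,0,0,0,0,0,0,0,0,0,0,0]}'; python3 - <<'E'
from look import *
rackview('w12')
plan(un(63,-43.3,100),Rrack())
plan(un(63,-43.3,22),Rrack())
E
```

```text
clock: 19.52
ee_pos: [0.5496, -0.1322, 0.1471]
tool_rot: [0.655, -0.161, 0.688, -0.269]
ft_force: [-0.2, 0.4, -0.4]
grip_width: 0.5
file 20 50 950 [-52.8 -44.6 -35.6] [17.4 19.5]
file 50 75 705 [-52.5 -44.7 -36.1] [17.1 19.1]
file 75 100 600 [-52.5 -44.7 -36.7] [16.2 18.1]
file 100 125 353 [-52.  -44.7 -37.4] [14.8 16.9]
U range [  2.7 123.1]
U range [1.  1.2]
board n 0.3268115182787679
off mm [2.4 0.  5.7] rot [0.45 0.11 0.16] | q [ 0.06  0.21  1.66 -0.61  1.44  0.35] t 19.57 F [0.4 0.  0.1] g 0.5
off mm [ -4.6 -44.2 -58.2] rot [0.45 0.11 0.16] | q [ 0.06  0.21  1.66 -0.61  1.44  0.35] t 19.57 F [0.4 0.  0.1] g 0.5
```

View pics/w12ov.png

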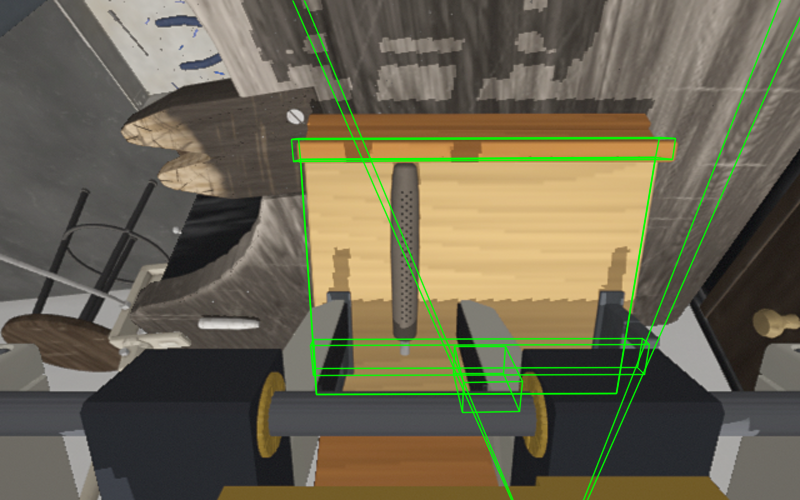

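```bash
python3 -m crank '{"offset":[[-1,-6,-8],[-1,-11,-15],[-1.3,-12,-16],[-1.3,-10,-13],[-1,-4.8,-6.2],[0,0,0],[0,0,0]],"angular":[[0.2,0,0.1],[0.2,0.1,0.1],[0,0,0],[0,0,0],[0,0,0],[0,0,0],[0,0,0]],"jaw":[0,0,0,0,0,0,0]}'; python3 - <<'E'
from look import *
rackview('w13')
plan(un(63,-44.3,3),Rrack())
E
```

```text
clock: 20.15
ee_pos: [0.5443, -0.1764, 0.0895]
tool_rot: [0.655, -0.16, 0.689, -0.265]
ft_force: [-0.1, -0.5, 0.6]
grip_width: 0.497
file 20 50 1756 [-52.5 -44.5 -36.2] [17.6 19.3]
file 50 75 1623 [-71.5 -44.5 -18.5] [17.7 30. ]
file 75 100 1066 [-52.5 -44.4 -36.7] [16.3 18.1]
file 100 125 185 [-52.2 -44.4 -37.1] [15.1 17.1]
U range [  2.4 103.4]
U range [1.1 1.4]
board n 0.35654758532907205
off mm [ -1.9 -10.8 -16.1] rot [ 0.09 -0.   -0.14] | q [-0.02  0.26  1.72 -0.63  1.31  0.34] t 20.2 F [-0.2  0.1 -0.2] g 0.5
```

View pics/w13ov.png

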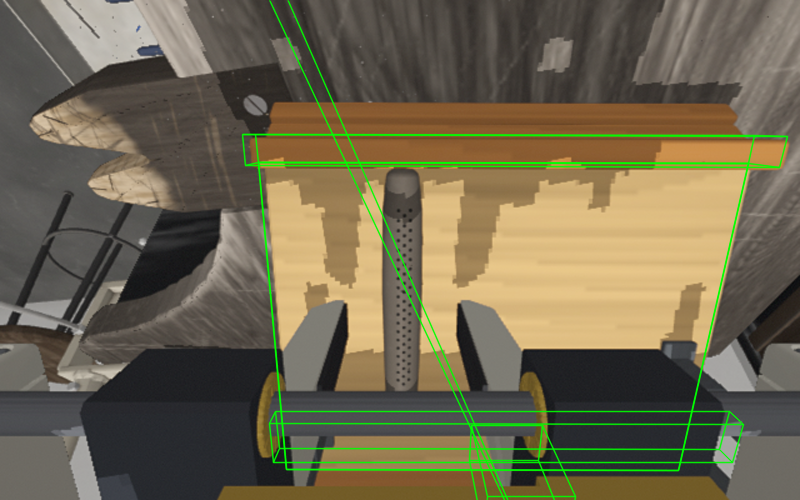

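```bash
python3 -m crank '{"offset":[[-0.8,-4.5,-6.6],[-0.6,-3.8,-5.5],[-0.4,-1.9,-2.8],[0,0,0],[0,0,0]],"angular":[[0,0,0],[0,0,0],[0,0,0],[0,0,0],[0,0,0]],"jaw":[0,0,0,0,0]}'; python3 - <<'E'
from h import *
plan(un(63,-44.3,3),Rrack())
E
```

```text
clock: 20.62
ee_pos: [0.5421, -0.1866, 0.0741]
tool_rot: [0.655, -0.161, 0.689, -0.264]
ft_force: [0.1, -1.6, -0.2]
grip_width: 0.501
off mm [ 0.9 -0.4 -0.1] rot [ 0.09 -0.11 -0.15] | q [-0.04  0.27  1.74 -0.64  1.28  0.35] t 20.62 F [ 0.1 -1.6 -0.2] g 0.501
```

```bash
python3 -m crank '{"offset":[[0.5,0,0],[0,0,0],[0,0,0],[0,0,0],[0,0,0],[0,0,0]],"angular":[[0,0,0],[0,0,0],[0,0,0],[0,0,0],[0,0,0],[0,0,0]],"jaw":[0.4,1,1,1,1,1]}';  python3 -m crank '{"offset":[[0.4,2.3,3.3],[0.4,2.3,3.3],[0.9,5.7,8.2],[1.3,8.5,12.3],[1.8,11.3,16.4],[1.8,11.3,16.4],[0,0,0]],"angular":[[0,0,0],[0,0,0],[0,0,0],[0,0,0],[0,0,0],[0,0,0],[0,0,0]],"jaw":[1,1,1,1,1,1,1]}'; python3 - <<'E'
from h import *
s=robot.read_state();p,d=save('wrist','w14');cv2.imwrite('pics/w14v.png',cv2.resize(p[:,:,::-1],None,fx=1.25,fy=1.25))
plan(tr([60,0,150]),Rtray(-np.pi/2))
E
```

```text
clock: 21.12
ee_pos: [0.543, -0.1865, 0.0746]
tool_rot: [0.656, -0.161, 0.689, -0.264]
ft_force: [0.7, 0.6, 1.2]
grip_width: 0.196
clock: 21.7
ee_pos: [0.5524, -0.1431, 0.1387]
tool_rot: [0.658, -0.161, 0.687, -0.264]
ft_force: [0.3, 0.2, -0.4]
grip_width: 0.195
off mm [ 59.6 270.   13.2] rot [ 26.16 -27.01 -72.53] | q [ 0.03  0.22  1.67 -0.61  1.41  0.34] t 21.75 F [ 0.4 -0.4 -1.6] g 0.195
```

View pics/w14v.png

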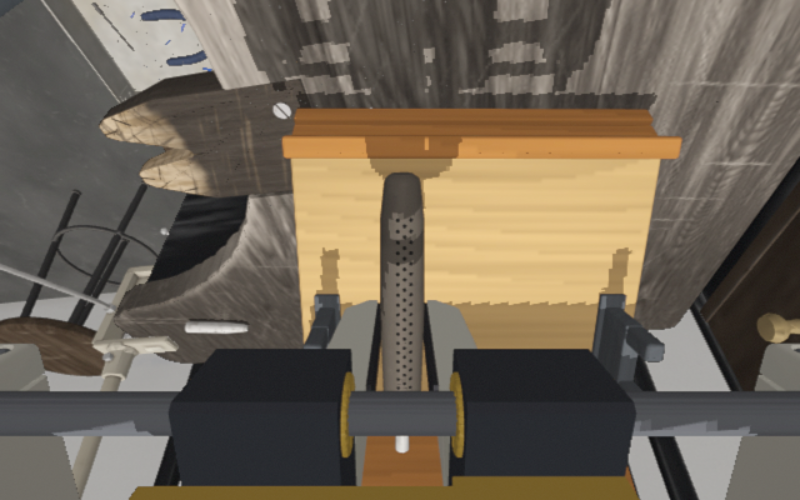

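```bash
python3 -m crank '{"offset":[[1,10,14],[2,14,14],[4,18,8],[4,20,0],[4,20,0],[4,20,0],[4,20,0],[4,20,0],[4,20,0],[4,20,0],[4,20,0],[4,18,0],[4,16,0],[4,14,-4],[4,12,-8],[4,6,-8],[3,2,-5],[0,0,0],[0,0,0]],"angular":[[0,0,0],[0.7,-0.7,-1.8],[1.75,-1.8,-4.8],[1.75,-1.8,-4.8],[1.75,-1.8,-4.8],[1.75,-1.8,-4.8],[1.75,-1.8,-4.8],[1.75,-1.8,-4.8],[1.75,-1.8,-4.8],[1.75,-1.8,-4.8],[1.75,-1.8,-4.8],[1.75,-1.8,-4.8],[1.75,-1.8,-4.8],[1.75,-1.8,-4.8],[1.75,-1.8,-4.8],[1.75,-1.8,-4.8],[1,-1.1,-3.4],[0,0,0],[0,0,0]],"jaw":[1,1,1,1,1,1,1,1,1,1,1,1,1,1,1,1,1,1,1]}'; python3 - <<'E'
from h import *
s=robot.read_state();p,d=save('wrist','w15');overlay(p,wproj(s),1.25,(0,0,640,400),'w15v')
plan(tr([60,0,12]),Rtray(-np.pi/2))
E
```

```text
clock: 23.33
ee_pos: [0.6105, 0.1241, 0.144]
tool_rot: [0.526, 0.471, 0.528, -0.472]
ft_force: [-0.1, -1.0, 0.4]
grip_width: 0.198
off mm [   0.2    1.8 -132.7] rot [-0.04 -0.08 -0.27] | q [0.12 0.24 1.5  0.   1.4  1.58] t 23.38 F [-0.7 -0.4 -1. ] g 0.195
```

View pics/w15v.png

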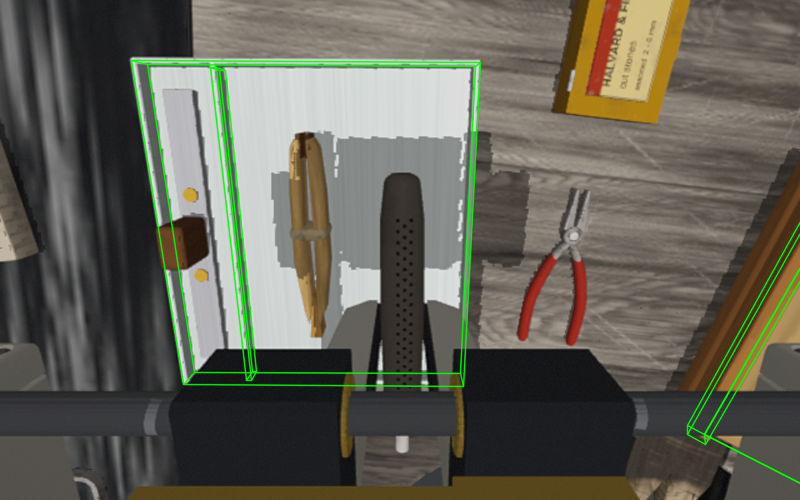

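```bash
python3 -m crank '{"offset":[[0.2,1.8,-12],[0,0,-25],[0,0,-35],[0,0,-30],[0,0,-18],[0,0,-8],[0,0,-3],[0,0,0],[0,0,0]],"angular":[[0,0,-0.3],[0,0,0],[0,0,0],[0,0,0],[0,0,0],[0,0,0],[0,0,0],[0,0,0],[0,0,0]],"jaw":[1,1,1,1,1,1,1,1,1]}'; python3 -m crank '{"offset":[[0,0,-1],[0,0,0]],"angular":[[0,0,0],[0,0,0]],"jaw":[1,1]}'
```

```text
clock: 24.13
ee_pos: [0.613, 0.1269, 0.0159]
tool_rot: [0.526, 0.474, 0.526, -0.472]
ft_force: [0.6, 0.1, -1.1]
grip_width: 0.19
clock: 24.3
ee_pos: [0.6131, 0.1269, 0.0151]
tool_rot: [0.526, 0.474, 0.525, -0.472]
ft_force: [-0.9, 0.8, -1.8]
grip_width: 0.195
```

```bash
python3 -m crank '{"offset":[[0,0,-2],[0,0,-2],[0,0,0],[0,0,0]],"angular":[[0,0,0],[0,0,0],[0,0,0],[0,0,0]],"jaw":[1,1,1,1]}'; python3 -m crank '{"offset":[[0,0,-1],[0,0,0]],"angular":[[0,0,0],[0,0,0]],"jaw":[1,1]}'; python3 -m crank '{"offset":[[0,0,-0.8],[0,0,0]],"angular":[[0,0,0],[0,0,0]],"jaw":[1,1]}'
```

```text
clock: 24.63
ee_pos: [0.6115, 0.1267, 0.0092]
tool_rot: [0.525, 0.473, 0.526, -0.472]
ft_force: [0.3, 0.2, -1.7]
grip_width: 0.197
clock: 24.8
ee_pos: [0.6118, 0.1267, 0.0083]
tool_rot: [0.525, 0.473, 0.526, -0.472]
ft_force: [-0.6, -0.0, -1.2]
grip_width: 0.194
clock: 24.97
ee_pos: [0.6118, 0.1267, 0.0083]
tool_rot: [0.526, 0.473, 0.526, -0.472]
ft_force: [-2.9, -0.6, 5.7]
grip_width: 0.194
```

```bash
python3 -m crank '{"offset":[[0,0,0.6],[0,0,0],[0,0,0],[0,0,0],[0,0,10],[0,0,25],[0,0,38],[0,0,40],[0,0,40],[-20,0,30],[-20,0,0],[0,0,0],[0,0,0]],"angular":[[0,0,0],[0,0,0],[0,0,0],[0,0,0],[0,0,0],[0,0,0],[0,0,0],[0,0,0],[0,0,0],[0,0,0],[0,0,0],[0,0,0],[0,0,0]],"jaw":[1,0.5,0.35,0.3,0.3,0.3,0.3,0.3,0.3,0.3,0.3,0.3,0.3]}'; python3 - <<'E'
from h import *
s=robot.read_state();print(s['ft_force'])
p,d=save('wrist','w16');overlay(p,wproj(s),1.25,(0,0,640,400),'w16v')
p,d=save('side','side1'); cv2.imwrite('pics/side1z.png',cv2.resize(p[120:330,220:460,::-1],None,fx=2.8,fy=2.8,interpolation=cv2.INTER_CUBIC))
f=wproj(s);d=np.load('pics/w16.npy');vs,us=np.mgrid[0:400,0:640]
P=np.stack([(us-f.K[0,2])/f.K[0,0]*d,(vs-f.K[1,2])/f.K[1,1]*d,d],-1)@f.R.T+f.t
R,o=frame(TRAY,TYAW);L=(P-o)@R*1000
for n,a,b in(('bar',-105,-65),('clamp',-40,25),('file',35,90)):
    m=(d>0)&(L[...,0]>a)&(L[...,0]<b)&(L[...,2]>9.5)&(L[...,2]<60)&(abs(L[...,1])<112);q=L[m]
    print(n,m.sum(),np.percentile(q,[2,50,98],axis=0).round(1).tolist() if m.sum() else '')
E
```

```text
clock: 26.05
ee_pos: [0.5716, 0.1268, 0.1922]
tool_rot: [0.526, 0.474, 0.526, -0.472]
ft_force: [0.2, -0.1, 0.2]
grip_width: 0.352
[ 0.16268459 -0.13789918  0.15336148]
bar 4656 [[-96.2, -91.7, 10.8], [-84.8, 10.5, 13.8], [-77.0, 98.7, 50.1]]
clamp 3147 [[-12.8, -67.0, 13.6], [-1.9, 11.4, 28.4], [9.9, 70.6, 32.5]]
file 1988 [[52.0, -54.7, 15.6], [60.0, 8.9, 21.8], [68.6, 60.0, 24.7]]
```

View pics/w16v.png

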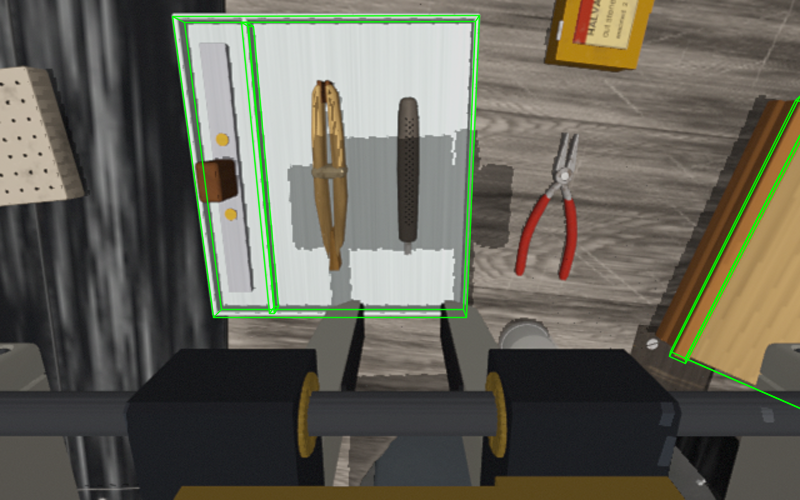

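View pics/side1z.png

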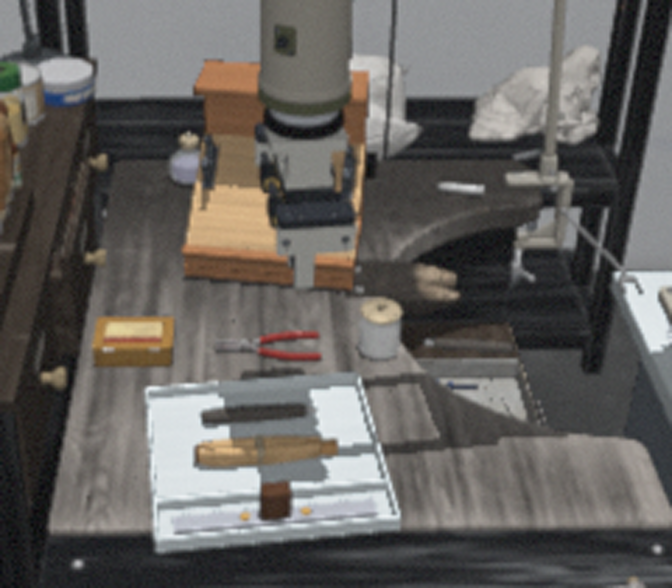

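```bash
python3 - <<'E'
from h import *
p,d=save('top','top1');W=world('top',d);d0=np.load('pics/top0.npy')
for t in['loupe','borax_jar']:
    for q in silhouettes('top',t)[:1]:
        w=W[q['mask']&(d>0)];print(t,q['confidence'],q['rect'],np.median(w,0).round(3))
print(robot.read_state()['clock'])
job.finish_job()
E
```

```text
loupe 0.64 [449.3, 240.0, 461.1, 251.3] [ 0.443 -0.413  0.026]
borax_jar 0.83 [305.1, 233.3, 323.8, 250.2] [ 0.467 -0.003  0.059]
26.3
the job is handed in; nothing more can be done
```

The job is done and handed in at about 26 s of the 72 s allowed. No check failed.

- **Bar:** I lifted it straight out along N with no sign of jamming. Wrist readings stayed under about 3 N, and both tools were still lying in the rack. I lowered it into the side trough until it touched the floor, then let go.
- **Tools:** I took out the ring clamp first, then the file handle. Each was set down until it touched the floor of the large compartment before I opened the gripper. The highest force I read while setting things down was about 13 N.
- **Final position, from wrist depth and pictures:** All three lie flat along tray y. The bar is at tray x of about -85 mm, the clamp at about -2 mm and the file at about 60 mm, all clear of the walls.
- **Jar and loupe:** The top camera shows both within 2 mm of where they started.
- **Gripper:** It was about 190 mm above the work surface at the end, reading no force.

One disagreement came up along the way. The top-camera fit placed the rack about 3.4 mm off from what the wrist camera saw. The contact height when I set the bar down agreed with the wrist camera, so I used the corrected pose for both tools.

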